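Seat the keyed pump rotor and latch it

TASK

Fit the rotor that stands on the worktop into the bore of the small metering pump: turn it under light pressure, never forcing it, until its cross-shaped key engages the hidden drive dog, stop turning there (the drive is braked), and let it down until its flange lies flush on the pump. Then swing the pump's latch all the way over the flange so that the rotor is retained, and let go. Keep the rotor upright and leave the other things on the bench where they are.

Things in the scene. Friction and masses are not known exactly. Their poses are not given: they have to be found in the camera images.
- rotor: Loose steel rotor, 81 mm high, upright; origin at the centre of its underside, z up. Cross-shaped key z = 0 to 10 mm (bars along its x and y, 26 mm long, 6 mm thick; repeats every quarter turn), round barrel 30 mm wide z = 10 to 34, flange 60 mm wide z = 34 to 40, flat grip z = 40 to 81, 14 mm thick along x, 26 mm wide along y. About 180 g.
- pump: Fixed aluminium pump block 76 mm (x) by 108 mm (y), 45 mm high, two brass hose barbs on its +x side; origin at the centre of its underside, on the axis of its upright bore. Rotor fully home: its origin is 11 mm above this one and its flange lies on the block. More than 30 N between rotor and pump damages them.
- bore_mouth (a point): Centre of the mouth of the pump's round bore, in its top face, 45 mm above its underside. The bore is 32.4 mm wide with a 3.5 mm chamfer.
- dog_top (a point): Point on the bore's axis, 20 mm above the pump's underside: top of the drive dog, a steel head with a cross slot 8 mm wide. The slot's angle differs each time and is not measured; the rotor fits at any quarter turn within about 4 degrees. Its drive is braked: it does not turn along (0.5 N m), so stop when the key is in; turning on forces it.
- dog_low (a point): Point on the bore's axis 16 mm above the pump's underside: as far as an unmatched key can push the dog's top. It is sprung over this 4 mm, pushing back with 2 N at first and 6 N at the end, then solid. When the key matches, the dog springs back up around it and the rotor goes down freely.
- swing (a joint): Angle of the flat steel swing latch about its upright pivot: near 0 open; grows counterclockwise seen from above to 1.571 (end stop), where its nose (26 mm long, 12 mm wide) points at the bore's axis over the flange. Stays where left, friction 0.03 N m. Its underside is 53 mm above the pump's underside: it passes 2 mm over a seated flange and strikes one not home.
- latch_pivot (a point): Point on the latch's upright pivot axis, at the pump's x = 0, y = -44 mm, 59 mm above its underside (top of the latch's arm).
- latch_pin (a point): Centre of the top of the black upright finger pin (12 mm diameter, 59 to 91 mm above the pump's underside) on the latch's tail, 45 mm from the pivot, opposite the nose. Seen from the pivot it lies towards the pump's -x when open and towards its -y when closed.
- brass_coupling: Bystander: small brass fitting, a 22 mm wide foot and a narrower neck, 25 mm high; origin at the centre of its underside. Leave alone.
- thumb_nut: Bystander: pale round thumb nut, 26 mm wide, 17 mm high; origin at the centre of its underside. Leave alone.
- fixture_block_a: Bystander: pale block 25x40x21 mm; origin at the centre of its underside. Leave alone.
- fixture_block_b: Bystander: pale block 25x40x21 mm; origin at the centre of its underside. Leave alone.
- syringe_a: Bystander: lying syringe, 106 mm long, 26 mm high; origin at the centre of its underside. Leave alone.

How it is judged:
By the outcome, as a careful person would: the job done as asked, in the order asked, and still so for the second after the job is handed in, with the robot touching nothing.
It also fails if it takes over 64 s, if anything falls off the work surface, if the arm or the gripper's body presses on something with over 40 N, if the wrist force passes 120 N, or if a joint passes its speed limit or range.

ROBOT

A 6-joint arm with a two-finger parallel gripper is mounted at the origin on a cart in front of the work surface, level with it; the furniture and walls round the work are solid. World frame = base frame: x ahead of the robot, y to its left, z up, the work surface at z = 0. Lengths are in m, angles in degrees, forces in N, time in s.
With the tool pointing down it reaches from about 0.4 to 0.825 m from the base axis. Payload 7 kg.
Tool frame: the origin (TCP) lies on the centre line of the jaws, within the pads' length; the fingertips stand 19 mm ahead of it and the grasp point (between the pads) is the TCP; z points along the fingers, y is the line along which they close (so a half turn about z gives the same grasp; the last joint's range is limited). The gripper opens to 88 mm and grips with 3 to 60 N. Pads are 19 mm wide; open, the fingers measure 130 mm over their backs; the gripper's body (78 mm by 193 mm) begins 47 mm behind the grasp point.
Start: joints at [90.247, 20.546, 0.682, 0, -70.136, -16.507], TCP at [0.189, 0.648, 0.246] pointing down, gripper open.
Joint ranges: [-176.03, 176.03], [-82.01, 121.73], [-58.28, 71.71], [-173.87, 95.51], [-174.79, -0.11], [-173.66, 173.66]. Speed limits (degrees/s): [136.94, 136.94, 172.46, 180, 180, 180].

INTERFACE

Orientations are given as [roll, pitch, yaw] about the fixed x, y, z axes, in that order (R = Rz(yaw) Ry(pitch) Rx(roll)).
In Python, from plant import get_state, capture, close_job gives the robot as it stands.
- The arm moves only by the tool apply_moves, never from a script. Its argument "targets" is a list of rows, each a list of 7 numbers: the opening, from 0 (shut) to 1 (fully open), then the shift along the tool's x, y, z normalised to -1 to 1, where 1 is 1000 mm, then the turn, a rotation vector about the tool's x, y, z normalised to -1 to 1, where 1 is 90 degrees. In form: [[claw, tx, ty, tz, ax, ay, az], ...]. A call has 1 to 20 rows; each row shifts and turns the commanded pose from where the row before left it, along the tool's axes as they then stand; what a row does not reach is not made up. A row lasts 1/12 s, in which the tool goes at most 41.7 mm and 7.16 degrees, less where a joint would pass 70% of its speed; a pose out of reach is approached as far as the arm can. A call with a number of a shift or a turn outside -1 to 1 is refused whole. A call with a gripper value outside its range is refused whole. The fingers move at their own pace and stop on an object; "newtons" is the grip in N (left out, the last holds). Time passes only in rows, so rows that do not move let the fingers close. It gives the time, the measured TCP pose, the force, the opening and the grip force at its end, in the units of the state.
- get_state(): the state, without advancing time (a new reading comes with each control period).
- capture(name): name is "scene" or "top"; returns a dict with "frame" (400x640x3 uint8, red, green, blue), "range_z" (400x640 float32, m along the optical axis (not along the pixel's ray), 0 where there is no reading), "camera_matrix" (3x3 intrinsics, pixels), "T" (4x4, takes a point from camera to world coordinates). Camera axes: x right, y down, z forward; pixel columns grow to the right and rows downward; lengths in m; the calibration is good to about 2 mm. A picture is of the moment at which its call begins.
- close_job(): hands the job in; it is judged then, once.
The state is a dict: "time_s": time; "joints": joint angles; "qd": joint speeds; "joint_torque": joint torques, N m; "tcp_pos": TCP position; "eef_rot": TCP orientation; "contact_force": force on the tool from outside, world axes, zero at the start; "moment": the same for the moment, N m; "gripper_width": finger opening in m; "gripper_force": force on a finger pad.
Only numpy, scipy, OpenCV 4.12 (cv2) and the standard library are available. Lean on these libraries where they do the work, as an engineer would, in place of code of your own. Each camera call takes 0.05 s, during which the arm holds its last target. There are 200 camera calls.

## Working session

There is one attempt and no reset: what is moved stays moved. The work goes in short steps, Python scripts to look and compute and a tool call to move; the robot and the scene stay as the last step left them, time stands still between calls to the robot, and variables do not carry over. Pictures are saved under pics/ and viewed, at most 10 in all, crops included, and the job is handed in when it is done.

Besides the shell and the picture viewer there is one more tool, called after "Request:" as name(argument=value, ...), one argument or row to a line, values as JSON. apply_moves: Moves the arm, as the interface text tells. Scaled input: -1 to 1 covers 1000 mm each way for a shift and 90 degrees each way for a turn. Its arguments: {"type":"object","properties":{"targets":{"type":"array","items":{"type":"array","items":{"type":"number"}}},"newtons":{"type":"number"}},"required":["targets"]}

```bash
mkdir -p pics; ls; python3 - <<'E'
from plant import *
import cv2,numpy as np
s=get_state();print({k:np.round(v,3).tolist() for k,v in s.items()})
for n in ("scene","top"):
    c=capture(n);cv2.imwrite(f"pics/{n}0.png",c["frame"][:,:,::-1]);np.savez(f"{n}0.npz",**c)
    print(n,c["camera_matrix"].round(1).tolist(),c["T"].round(3).tolist())
E
```

```text
pics
{'time_s': 0.0, 'joints': [90.245, 20.591, 0.631, -0.022, -70.135, -16.506], 'qd': [0.043, -0.048, -0.047, 0.045, -0.058, 0.05], 'joint_torque': [-0.0, -58.272, 29.305, 6.997, 0.007, -0.0], 'tcp_pos': [0.189, 0.648, 0.245], 'eef_rot': [179.903, -0.008, -16.267], 'contact_force': [0.714, 1.489, -0.042], 'moment': [-0.057, -0.002, -0.019], 'gripper_force': 0.0, 'gripper_width': 0.088}
scene [[514.1, 0.0, 327.1], [0.0, 514.1, 199.0], [0.0, 0.0, 1.0]] [[0.873, -0.23, 0.43, -0.014], [-0.488, -0.392, 0.78, -0.985], [-0.011, -0.891, -0.454, 0.636], [0.0, 0.0, 0.0, 1.0]]
top [[440.6, 0.0, 319.0], [0.0, 440.6, 198.1], [0.0, 0.0, 1.0]] [[0.017, -0.981, 0.192, 0.351], [-0.999, -0.023, -0.028, -0.01], [0.032, -0.191, -0.981, 0.921], [0.0, 0.0, 0.0, 1.0]]
```

View pics/top0.png

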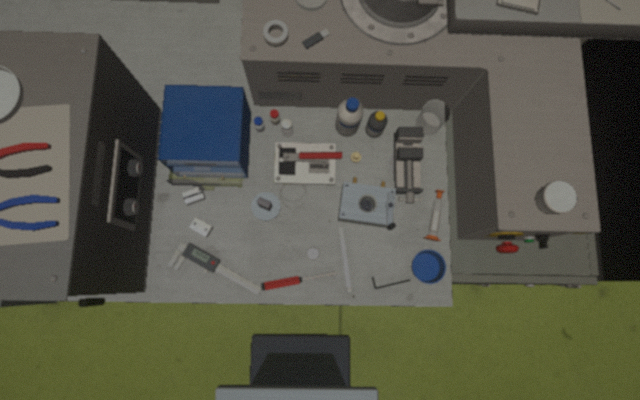

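View pics/scene0.png

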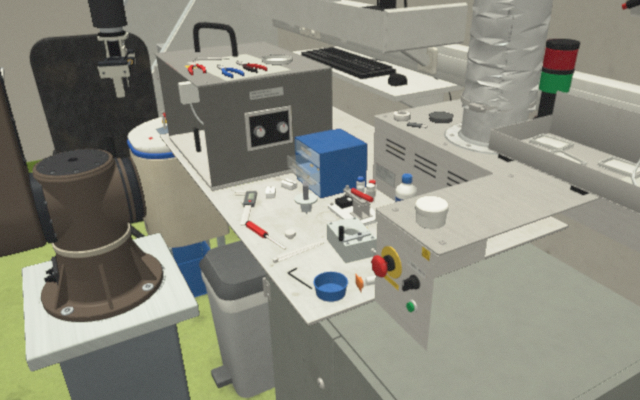

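The top view shows the pump at about (367,204) with its bore, the barbs on its upper side at (355,181) and (382,183), and the latch pin at (391,226). The rotor is at (265,205). Next I'll crop both views and measure.

```bash
cat > h.py <<'E'
import numpy as np,cv2
def ray(c,u,v,z):
    K,T=c["camera_matrix"],c["T"]
    d=T[:3,:3]@np.linalg.solve(K,[u,v,1]);o=T[:3,3]
    return o+d*(z-o[2])/d[2]
def proj(c,p):
    q=np.linalg.inv(c["T"])@np.append(p,1);q=c["camera_matrix"]@q[:3];return q[:2]/q[2]
def cloud(c):
    v,u=np.mgrid[:400,:640];z=c["range_z"]
    p=np.stack([u,v,np.ones_like(u)],-1)@np.linalg.inv(c["camera_matrix"]).T*z[...,None]
    return p@c["T"][:3,:3].T+c["T"][:3,3]
E
python3 - <<'E'
from h import *
t=dict(np.load("top0.npz"));s=dict(np.load("scene0.npz"))
def crop(c,u0,v0,w,h,k):return cv2.resize(np.clip(c["frame"][v0:v0+h,u0:u0+w,::-1]*1.5,0,255).astype(np.uint8),None,fx=k,fy=k,interpolation=cv2.INTER_CUBIC)
cv2.imwrite("pics/c.png",np.vstack([crop(t,240,170,160,65,5),crop(s,280,170,114,100,5)[:270] if 0 else cv2.resize(crop(s,280,170,114,46+0,5),(800,270))]))
P=cloud(t)
for nm,(a,b,c_,d),zr in(("pumptop",(330,400,170,235),(.038,.051)),("latch",(330,410,170,240),(.053,.066)),("pin",(330,410,170,240),(.08,.1)),("flange",(240,295,180,225),(.035,.046)),("grip",(240,295,180,225),(.07,.09))):
    Q=P[c_:d,a:b];m=(Q[...,2]>zr[0])&(Q[...,2]<zr[1]);q=Q[m]
    if len(q)>3:
        r=cv2.minAreaRect(q[:,:2].astype(np.float32)*1000);vv,uu=np.nonzero(m)
        print(nm,len(q),q.mean(0).round(4),[np.round(x,1) for x in r],"px",uu.mean()+a,vv.mean()+c_)
    else:print(nm,len(q))
E
```

```text
pumptop 1577 [ 0.5139 -0.1273  0.0448] [array([ 513.2, -133.8]), array([108.2,  76.7]), np.float64(83.0)] px 364.58275206087507 202.99619530754597
latch 216 [ 0.5004 -0.1763  0.0593] [array([ 495.1, -176.7]), array([15.9, 75.9]), np.float64(89.9)] px 390.03703703703707 208.88425925925927
pin 36 [ 0.4624 -0.1744  0.0894] [array([ 462.5, -174.4]), array([10.2, 10.7]), np.float64(87.1)] px 392.3333333333333 225.77777777777777
flange 542 [0.5023 0.0719 0.0403] [array([510.4,  88.4]), array([93.8, 59.1]), np.float64(67.5)] px 266.1236162361624 206.7952029520295
grip 114 [0.5054 0.0754 0.08  ] [array([518.7,  93.6]), array([78.7, 17.2]), np.float64(53.7)] px 262.64912280701753 201.6578947368421
```

View pics/c.png

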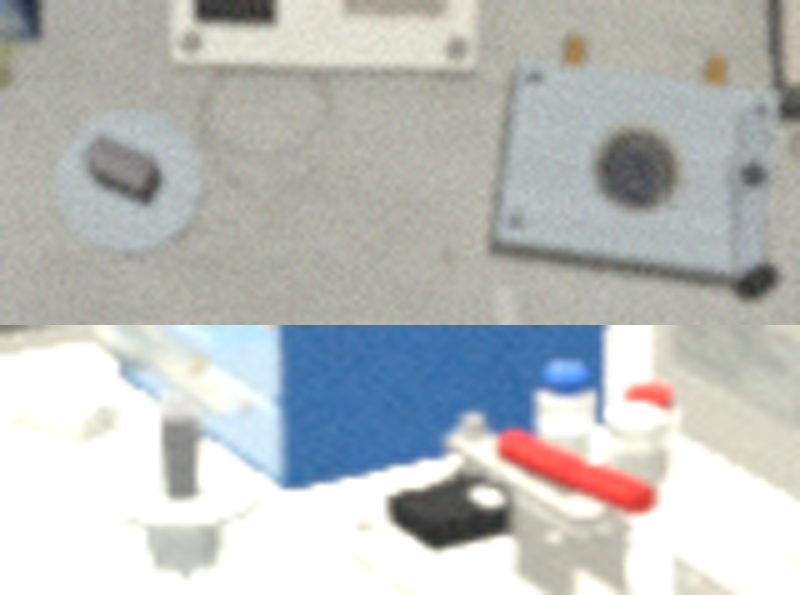

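The crop shows the bore at about (367.4,203.6), the flange disc at about (265.6,206) and the latch arm on the right with its pin open. Pump top 108x77 mm agrees with the spec. Next I'll get precise centres, the grip angle and obstacle heights.

```bash
python3 - <<'E'
from h import *
t=dict(np.load("top0.npz"));P=cloud(t);f=t["frame"];g=cv2.GaussianBlur(cv2.cvtColor(f,cv2.COLOR_RGB2GRAY),(3,3),0)
def blob(m,off):
    n,l,st,ce=cv2.connectedComponentsWithStats(m.astype(np.uint8));i=1+np.argmax(st[1:,4]);c=max(cv2.findContours((l==i).astype(np.uint8),0,1)[0],key=cv2.contourArea)
    return ce[i]+off,st[i,4],cv2.fitEllipse(c),c
# bore
sub=g[190:218,355:382];c,a,e,_=blob(sub<90,(355,190));print("bore",c,a,e[1],ray(t,*c,.045).round(4), sub.min(),np.median(sub))
# flange: depth mask .03-.05 , colour bluish
Q=P[175:235,240:300];F=f[175:235,240:300].astype(int)
b=(F[...,2]-F[...,0]);b=cv2.GaussianBlur(b.astype(np.float32),(5,5),0)
m=(b>6)&(np.hypot(Q[...,0]-.502,Q[...,1]-.072)<.045)
c,a,e,cn=blob(m|((np.abs(Q[...,2]-.06)<.03)&(np.hypot(Q[...,0]-.502,Q[...,1]-.072)<.03)),(240,175));print("flange ell",np.add(e[0],(240,175)),e[1],ray(t,e[0][0]+240,e[0][1]+175,.04).round(4))
fz=(Q[...,2]>.037)&(Q[...,2]<.043)&(np.hypot(Q[...,0]-.502,Q[...,1]-.072)<.045);q=Q[fz][:,:2]
print("flange cloud rect",cv2.minEnclosingCircle((q*1000).astype(np.float32)))
m=(Q[...,2]>.074)&(np.hypot(Q[...,0]-.502,Q[...,1]-.072)<.035);q=Q[m]
r=cv2.minAreaRect((q[:,:2]*1000).astype(np.float32));print("grip cloud",len(q),q.mean(0).round(4),r, np.percentile(q[:,2],[5,50,95]))
x=q[:,:2]-q[:,:2].mean(0);w,V=np.linalg.eigh(x.T@x);print("grip axis deg",np.degrees(np.arctan2(V[1,1],V[0,1])),np.sqrt(12*w/len(q)))
# obstacles
for nm,c0 in(("rotor",(.503,.072)),("pump",(.513,-.134))):
    d=np.hypot(P[...,0]-c0[0],P[...,1]-c0[1])
    for h in(.095,.11,.15):
        k=(d<.14)&(P[...,2]>h)&(t["range_z"]>0)
        if k.any():
            a=np.degrees(np.arctan2(P[...,1]-c0[1],P[...,0]-c0[0]))[k];print(nm,h,"n",k.sum(),"dmin",d[k].min().round(3),"ang",np.percentile(a,[0,50,100]).round(),"zmax",P[...,2][k].max().round(3))
        else:print(nm,h,"clear")
cor=(P[...,0]>.38)&(P[...,0]<.65)&(P[...,1]>-.25)&(P[...,1]<.2)&(t["range_z"]>0);print("zmax corridor",P[...,2][cor].max())
E
```

```text
bore [366.81443299 203.58247423] 194 (14.522677421569824, 15.254137992858887) [ 0.5126 -0.1318  0.045 ] 53 121.0
flange ell [265.9927578  206.63322258] (27.56375503540039, 28.65403938293457) [0.5027 0.0722 0.04  ]
flange cloud rect ((503.712158203125, 72.34276580810547), 29.835948944091797)
grip cloud 102 [0.5032 0.0724 0.0806] ((503.74713134765625, 72.62783813476562), (26.038454055786133, 14.150968551635742), 65.53144836425781) [0.07722399 0.08068795 0.08287428]
grip axis deg 66.07222988557868 [0.01426063 0.02686375]
rotor 0.095 n 1350 dmin 0.08 ang [18. 41. 67.] zmax 0.137
rotor 0.11 n 1177 dmin 0.08 ang [18. 39. 63.] zmax 0.137
rotor 0.15 clear
pump 0.095 clear
pump 0.11 clear
pump 0.15 clear
zmax corridor 0.1372158872868462
```

```bash
python3 - <<'E'
from h import *
for n in("top","scene"):
    c=dict(np.load(n+"0.npz"));P=cloud(c);ok=c["range_z"]>0
    A=np.array([.189,.648]);B=np.array([.503,.072]);u=(B-A)/np.linalg.norm(B-A)
    d=P[...,:2]-A;s=d@u;w=np.abs(d@[-u[1],u[0]])
    for a in np.arange(-.1,.8,.1):
        k=ok&(s>a)&(s<a+.1)&(w<.12);z=P[...,2][k]
        print(n,round(a,1),k.sum(),z.max().round(3) if k.any() else None)
E
```

```text
top -0.1 1699 -0.827
top 0.0 1334 -0.828
top 0.1 932 -0.827
top 0.2 1006 0.305
top 0.3 12018 0.318
top 0.4 10773 0.316
top 0.5 6065 0.135
top 0.6 6170 0.137
top 0.7 5329 0.079
scene -0.1 537 0.49
scene 0.0 2841 0.491
scene 0.1 1417 0.316
scene 0.2 2784 0.317
scene 0.3 7552 0.317
scene 0.4 7539 0.317
scene 0.5 1855 0.136
scene 0.6 2774 0.137
scene 0.7 1635 0.079
```

The grey instrument (0.317 m) stands on the way, so I'll rise first, then cross.

Request:
apply_moves(
  targets=[
    [0.5,0,0,-0.04,0,0,0],
    [0.5,0,0,-0.04,0,0,0],
    [0.5,0,0,-0.04,0,0,0],
    [0.5,0,0,-0.04,0,0,0],
    [0.5,0,0,0,0,0,0],
    [0.5,0.0232,0.0232,0,0,0,0],
    [0.5,0.0232,0.0232,0,0,0,0],
    [0.5,0.0232,0.0232,0,0,0,0],
    [0.5,0.0232,0.0232,0,0,0,0],
  ],
)

```text
time_s: 0.85
tcp_pos: [0.2524, 0.5315, 0.4049]
eef_rot: [179.9, -0.0, -16.2]
contact_force: [0.7, 0.8, 1.2]
gripper_width: 0.0444
gripper_force: 0.0
```

Request:
apply_moves(
  targets=[
    [0.5,0.0232,0.0232,0,0,0,0],
    [0.5,0.0232,0.0232,0,0,0,0],
    [0.5,0.0232,0.0232,0,0,0,0],
    [0.5,0.0232,0.0232,0,0,0,0],
    [0.5,0.0232,0.0232,0,0,0,0],
    [0.5,0.0232,0.0232,0,0,0,0],
    [0.5,0.0232,0.0232,0,0,0,0],
    [0.5,0.0232,0.0232,0,0,0,0],
    [0.5,0.0232,0.0232,0,0,0,0],
    [0.5,0.0232,0.0232,0,0,0,0],
    [0.5,0.0232,0.0232,0,0,0,0],
    [0.5,0.0232,0.0232,0,0,0,0],
    [0.5,0.0232,0.0232,0,0,0,0],
    [0.5,0.0232,0.0232,0,0,0,0],
    [0.5,0.0232,0.0232,0,0,0,0],
    [0.5,0.0232,0.0232,0,0,0,0],
    [0.5,0,0,0,0,0,0.0775],
    [0.5,0,0,0,0,0,0.0775],
    [0.5,0,0,0,0,0,0.0775],
    [0.5,0,0,0,0,0,0.0775],
  ],
)

```text
time_s: 2.52
tcp_pos: [0.5045, 0.0721, 0.405]
eef_rot: [180.0, 0.0, -44.6]
contact_force: [-0.1, -0.1, -0.3]
gripper_width: 0.0435
gripper_force: 0.0
```

Request:
apply_moves(
  targets=[
    [0.5,0,0,0,0,0,0.0771],
    [0.5,0,0,0,0,0,0.0771],
    [0.5,0,0,0,0,0,0.0771],
    [0.5,0,0,0,0,0,0.0771],
    [0.5,0,0,0,0,0,0.0771],
    [0.5,0,0,0,0,0,0.0771],
    [0.5,0,0,0,0,0,0.0771],
    [0.5,0,0,0,0,0,0.0771],
    [0.5,0,0,0,0,0,0.0771],
    [0.5,0,0,0,0,0,0.0771],
    [0.5,0,0,0.04,0,0,0],
    [0.5,0,0,0.04,0,0,0],
    [0.5,0,0,0.04,0,0,0],
    [0.5,0,0,0.04,0,0,0],
    [0.5,0,0,0.04,0,0,0],
    [0.5,0,0,0.04,0,0,0],
    [0.5,0,0,0.04,0,0,0],
    [0.5,0,0,0,0,0,0],
    [0.5,0,0,0,0,0,0],
  ],
)

```text
time_s: 4.1
tcp_pos: [0.5035, 0.0719, 0.1245]
eef_rot: [179.8, -0.2, -113.5]
contact_force: [0.5, 0.4, 1.6]
gripper_width: 0.044
gripper_force: 0.0
```

```bash
python3 - <<'E'
from h import *
from plant import *
s=get_state();print(s["tcp_pos"],s["eef_rot"])
a=capture("scene");b=capture("top")
k=lambda c,u,v,w,h,f:cv2.resize(np.clip(c["frame"][v:v+h,u:u+w,::-1]*1.3,0,255).astype(np.uint8),None,fx=f,fy=f,interpolation=cv2.INTER_CUBIC)
u,v=proj(a,[.503,.072,.06]).astype(int);u2,v2=proj(b,[.503,.072,.06]).astype(int);print(u,v,u2,v2)
cv2.imwrite("pics/d.png",np.hstack([k(a,u-40,v-50,80,90,5),k(b,u2-40,v2-45,80,90,5)]))
E
```

```text
[0.50346746 0.07186408 0.12450102] [ 179.83824778   -0.24528486 -113.54022336]
304 191 265 204
```

View pics/d.png

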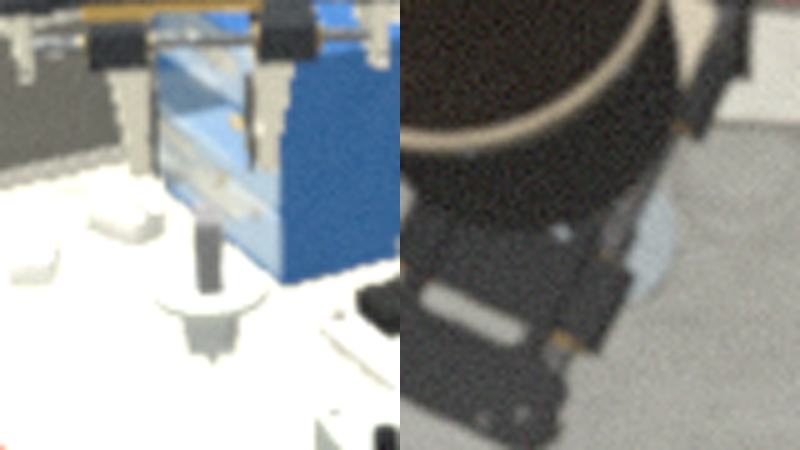

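The scene crop shows both fingers (x≈140 and ≈265) straddling the grip (≈207), aligned with it. Descend and grip.

Request:
apply_moves(
  newtons=25,
  targets=[
    [0.5,0,0,0.02,0,0,0],
    [0.5,0,0,0.02,0,0,0],
    [0.5,0,0,0.0165,0,0,0],
    [0.5,0,0,0,0,0,0],
    [0,0,0,0,0,0,0],
    [0,0,0,0,0,0,0],
    [0,0,0,0,0,0,0],
    [0,0,0,0,0,0,0],
    [0,0,0,0,0,0,0],
    [0,0,0,0,0,0,0],
    [0,0,0,0,0,0,0],
    [0,0,0,0,0,0,0],
  ],
)

```text
time_s: 5.2
tcp_pos: [0.505, 0.0729, 0.0699]
eef_rot: [-179.9, 0.0, -113.5]
contact_force: [-1.9, -0.6, 6.8]
gripper_width: 0.0142
gripper_force: 25.0
```

Request:
apply_moves(
  targets=[
    [0,0,0,-0.02,0,0,0],
    [0,0,0,-0.03,0,0,0],
    [0,0,0,-0.03,0,0,0],
    [0,0,0,0,0,0,0],
    [0,0.0231,-0.0112,0,0,0,0],
    [0,0.0231,-0.0112,0,0,0,0],
    [0,0.0231,-0.0112,0,0,0,0],
    [0,0.0231,-0.0112,0,0,0,0],
    [0,0.0231,-0.0112,0,0,0,0],
    [0,0.0231,-0.0112,0,0,0,0],
    [0,0.0231,-0.0112,0,0,0,0],
    [0,0.0231,-0.0112,0,0,0,0],
    [0,0,0,0,0,0,0],
    [0,0,0,0,0,0,0],
    [0,0,0,0,0,0,0],
  ],
)

```text
time_s: 6.45
tcp_pos: [0.5125, -0.1326, 0.1487]
eef_rot: [180.0, -0.0, -113.6]
contact_force: [0.7, 0.0, -2.3]
gripper_width: 0.0137
gripper_force: 25.0
```

```bash
cat > look.py <<'E'
from h import *
from plant import *
import sys
n=sys.argv[1]
s=get_state();print({k:np.round(v,4).tolist() for k,v in s.items() if k in("time_s","tcp_pos","eef_rot","contact_force","moment","joints")})
a=capture("scene");b=capture("top");np.savez("scene_"+n,**a);np.savez("top_"+n,**b)
k=lambda c,u,v,w,h,f:cv2.resize(np.clip(c["frame"][v:v+h,u:u+w,::-1]*float(sys.argv[2]),0,255).astype(np.uint8),None,fx=f,fy=f,interpolation=cv2.INTER_CUBIC)
p=[.513,-.133,.06]
u,v=proj(a,p).astype(int);u2,v2=proj(b,p).astype(int);print(u-40,v-55,u2-40,v2-50)
cv2.imwrite(f"pics/{n}.png",np.hstack([k(a,u-40,v-55,80,100,5),k(b,u2-40,v2-50,80,100,5)]))
E
python3 look.py e 0.9
```

```text
{'time_s': 6.45, 'joints': [6.7277, 11.8904, -25.2157, -0.0162, -52.9277, -30.3216], 'tcp_pos': [0.5125, -0.1326, 0.1487], 'eef_rot': [179.9643, -0.0059, -113.6038], 'contact_force': [0.7424, 0.022, -2.2775], 'moment': [0.1458, -0.075, -0.0119]}
309 169 328 152
```

View pics/e.png

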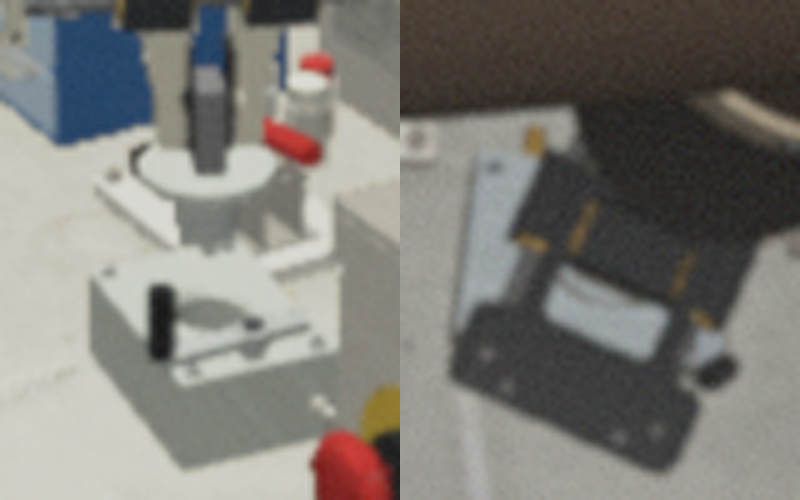

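The scene crop shows the rotor (flange centre ≈(207,168), barrel x≈176–240) hanging above the bore (≈(209,313)), and the pin at (160,320). I'll check the lateral offset by rays.

```bash
python3 - <<'E'
from h import *
a=dict(np.load("scene_e.npz"));s0=dict(np.load("scene0.npz"));f=a["frame"]
g=cv2.GaussianBlur(cv2.cvtColor(f,cv2.COLOR_RGB2GRAY),(3,3),0)
for c in((351,231.4),):print("bore eye",ray(a,*c,.045).round(4))
print("flange eye",ray(a,350.4,202.6,.1197).round(4))
print("proj bore",proj(a,[.5126,-.1322,.045]),"proj flange",proj(a,[.5125,-.1326,.1197]),"barrel",proj(a,[.5125,-.1326,.095]))
for v in (209,211,213,215):print("barrel row",v,g[v,338:366].tolist())
for v in (229,231,233):print("bore row",v,g[v,336:368].tolist())
# flange edges from depth
P=cloud(a);m=(np.abs(P[...,2]-.1197)<.004)&(np.hypot(P[...,0]-.5125,P[...,1]+.1326)<.045)
print(m.sum(),cv2.minEnclosingCircle((P[m][:,:2]*1000).astype(np.float32)))
m=(np.abs(P[...,2]-.045)<.004)&(np.hypot(P[...,0]-.5125,P[...,1]+.1326)<.075)
print("pump",cv2.minAreaRect((P[m][:,:2]*1000).astype(np.float32)))
E
```

```text
bore eye [ 0.5139 -0.1376  0.045 ]
flange eye [ 0.5104 -0.1393  0.1197]
proj bore [349.25093655 230.50670542] proj flange [349.59656911 201.15709836] barrel [349.49840238 211.08568804]
barrel row 209 [239, 236, 229, 218, 206, 186, 158, 147, 150, 154, 156, 157, 158, 158, 157, 154, 147, 141, 137, 138, 137, 133, 130, 129, 128, 126, 126, 126]
barrel row 211 [239, 239, 240, 239, 234, 207, 164, 140, 137, 137, 137, 137, 137, 137, 136, 133, 128, 124, 123, 126, 128, 128, 130, 135, 141, 140, 133, 128]
barrel row 213 [222, 233, 238, 239, 235, 214, 175, 145, 135, 134, 134, 134, 134, 133, 132, 130, 125, 122, 123, 127, 128, 128, 132, 146, 166, 175, 167, 154]
barrel row 215 [185, 197, 214, 228, 235, 232, 204, 161, 137, 135, 136, 136, 135, 134, 133, 131, 132, 140, 150, 150, 141, 132, 133, 147, 171, 189, 193, 189]
bore row 229 [224, 204, 148, 80, 42, 36, 49, 83, 129, 158, 163, 159, 157, 157, 158, 160, 164, 170, 180, 192, 203, 211, 218, 223, 226, 227, 227, 227, 227, 227, 225, 222]
bore row 231 [223, 203, 148, 80, 41, 33, 41, 66, 99, 122, 132, 136, 139, 141, 143, 144, 144, 144, 146, 151, 157, 168, 181, 194, 205, 214, 220, 222, 223, 222, 219, 217]
bore row 233 [217, 201, 147, 79, 40, 34, 48, 85, 131, 158, 159, 153, 150, 148, 147, 146, 148, 152, 158, 165, 166, 151, 129, 121, 134, 165, 197, 212, 214, 212, 207, 202]
236 ((512.96337890625, -134.9765167236328), 31.306114196777344)
pump ((515.0836791992188, -134.5509796142578), (113.54685974121094, 77.48155212402344), 83.20221710205078)
```

Request:
apply_moves(
  targets=[
    [0,0,0,0.015,0,0,0],
    [0,0,0,0.015,0,0,0],
    [0,0,0,0.0085,0,0,0],
    [0,0,0,0.003,0,0,0],
    [0,0,0,0.003,0,0,0],
    [0,0,0,0,0,0,0],
    [0,0,0,0,0,0,0],
  ],
)

```text
time_s: 7.13
tcp_pos: [0.5132, -0.1324, 0.105]
eef_rot: [-180.0, 0.0, -113.5]
contact_force: [-0.2, -0.9, -1.1]
gripper_width: 0.0138
gripper_force: 25.0
```

Request:
apply_moves(
  targets=[
    [0,0,0,0.002,0,0,0],
    [0,0,0,0.002,0,0,0],
    [0,0,0,0,0,0,0],
    [0,0,0,0,0,0,0],
  ],
)

```text
time_s: 7.47
tcp_pos: [0.5134, -0.1326, 0.1007]
eef_rot: [-179.9, 0.0, -113.5]
contact_force: [2.9, -0.9, -2.6]
gripper_width: 0.0135
gripper_force: 25.0
```

```bash
cat > st.py <<'E'
from plant import *
import numpy as np
s=get_state();print({k:np.round(s[k],4).tolist() for k in("time_s","tcp_pos","eef_rot","contact_force","moment","gripper_width")})
E
python3 st.py
```

```text
{'time_s': 7.4667, 'tcp_pos': [0.5134, -0.1326, 0.1007], 'eef_rot': [-179.9399, 0.0217, -113.5457], 'contact_force': [2.8619, -0.9115, -2.6407], 'moment': [-0.3853, -1.1094, -0.0003], 'gripper_width': 0.0135}
```

Side force +x at the chamfer: shift about 1.5 mm towards +x.

Request:
apply_moves(
  targets=[
    [0,0,-0.0015,0,0,0,0],
    [0,0,0,0,0,0,0],
    [0,0,0,0,0,0,0],
  ],
)

```text
time_s: 7.72
tcp_pos: [0.5138, -0.1332, 0.1004]
eef_rot: [180.0, -0.0, -113.6]
contact_force: [-0.6, -0.2, -1.5]
gripper_width: 0.0142
gripper_force: 25.0
```

```bash
python3 st.py
```

```text
{'time_s': 7.7167, 'tcp_pos': [0.5138, -0.1332, 0.1004], 'eef_rot': [179.9555, -0.0134, -113.5676], 'contact_force': [-0.6015, -0.1635, -1.4709], 'moment': [0.0722, -0.0567, 0.0138], 'gripper_width': 0.0142}
```

Free again. Go on down.

Request:
apply_moves(
  targets=[
    [0,0,0,0.002,0,0,0],
    [0,0,0,0.002,0,0,0],
    [0,0,0,0.002,0,0,0],
    [0,0,0,0,0,0,0],
    [0,0,0,0,0,0,0],
  ],
)

```text
time_s: 8.13
tcp_pos: [0.514, -0.1332, 0.0943]
eef_rot: [180.0, -0.0, -113.5]
contact_force: [0.1, 0.0, -2.2]
gripper_width: 0.0136
gripper_force: 25.0
```

```bash
python3 st.py
```

```text
{'time_s': 8.1333, 'tcp_pos': [0.514, -0.1332, 0.0943], 'eef_rot': [179.9696, -0.0174, -113.548], 'contact_force': [0.1263, 0.0227, -2.1782], 'moment': [0.1113, -0.0849, 0.0117], 'gripper_width': 0.0136}
```

Request:
apply_moves(
  targets=[
    [0,0,0,0.002,0,0,0],
    [0,0,0,0.002,0,0,0],
    [0,0,0,0.001,0,0,0],
    [0,0,0,0.001,0,0,0],
    [0,0,0,0,0,0,0],
    [0,0,0,0,0,0,0],
  ],
)

```text
time_s: 8.63
tcp_pos: [0.5143, -0.1332, 0.0887]
eef_rot: [-180.0, -0.0, -113.5]
contact_force: [-0.3, 0.7, 2.3]
gripper_width: 0.0139
gripper_force: 25.0
```

```bash
python3 st.py
```

```text
{'time_s': 8.6333, 'tcp_pos': [0.5143, -0.1332, 0.0887], 'eef_rot': [-179.9945, -0.0009, -113.5462], 'contact_force': [-0.2903, 0.6989, 2.3438], 'moment': [0.307, 0.2061, 0.0089], 'gripper_width': 0.0139}
```

Request:
apply_moves(
  targets=[
    [0,0,0,0.0008,0,0,0],
    [0,0,0,0,0,0,0],
    [0,0,0,0,0,0,-0.0222],
    [0,0,0,0,0,0,-0.0222],
    [0,0,0,0,0,0,-0.0222],
    [0,0,0,0,0,0,0],
    [0,0,0,0,0,0,0],
    [0,0,0,0,0,0,0],
  ],
)

```text
time_s: 9.3
tcp_pos: [0.5145, -0.1332, 0.0879]
eef_rot: [-180.0, 0.0, -107.6]
contact_force: [-1.2, -0.4, 2.2]
gripper_width: 0.0138
gripper_force: 25.0
```

```bash
python3 st.py
```

```text
{'time_s': 9.3, 'tcp_pos': [0.5145, -0.1332, 0.0879], 'eef_rot': [-179.9665, 0.0073, -107.6143], 'contact_force': [-1.2201, -0.4491, 2.2286], 'moment': [0.0373, -0.0891, -0.0109], 'gripper_width': 0.0138}
```

Request:
apply_moves(
  targets=[
    [0,0,0,0,0,0,-0.0222],
    [0,0,0,0,0,0,-0.0222],
    [0,0,0,0,0,0,-0.0222],
    [0,0,0,0,0,0,0],
    [0,0,0,0,0,0,0],
    [0,0,0,0,0,0,0],
  ],
)

```text
time_s: 9.8
tcp_pos: [0.5144, -0.1332, 0.0879]
eef_rot: [-180.0, 0.0, -101.6]
contact_force: [0.4, -0.6, 1.9]
gripper_width: 0.0139
gripper_force: 25.0
```

Request:
apply_moves(
  targets=[
    [0,0,0,0,0,0,-0.0222],
    [0,0,0,0,0,0,-0.0222],
    [0,0,0,0,0,0,-0.0222],
    [0,0,0,0,0,0,0],
    [0,0,0,0,0,0,0],
    [0,0,0,0,0,0,0],
  ],
)

```text
time_s: 10.3
tcp_pos: [0.5141, -0.1333, 0.0876]
eef_rot: [180.0, -0.0, -95.7]
contact_force: [0.7, -1.8, -1.0]
gripper_width: 0.0137
gripper_force: 25.0
```

Force fell; confirm without turning.

Request:
apply_moves(
  targets=[
    [0,0,0,0,0,0,0],
    [0,0,0,0,0,0,0],
  ],
)

```text
time_s: 10.47
tcp_pos: [0.5141, -0.1333, 0.0876]
eef_rot: [180.0, -0.0, -95.6]
contact_force: [0.8, -0.7, -1.7]
gripper_width: 0.0135
gripper_force: 25.0
```

```bash
python3 st.py
```

```text
{'time_s': 10.4667, 'tcp_pos': [0.5141, -0.1333, 0.0876], 'eef_rot': [179.9846, -0.004, -95.6141], 'contact_force': [0.8081, -0.6609, -1.656], 'moment': [-0.4241, -0.3943, 0.074], 'gripper_width': 0.0135}
```

Request:
apply_moves(
  targets=[
    [0,0,0,0.001,0,0,0],
    [0,0,0,0.001,0,0,0],
    [0,0,0,0.001,0,0,0],
    [0,0,0,0,0,0,0],
    [0,0,0,0,0,0,0],
  ],
)

```text
time_s: 10.88
tcp_pos: [0.5141, -0.1332, 0.0846]
eef_rot: [180.0, -0.0, -95.6]
contact_force: [0.9, -1.6, -3.3]
gripper_width: 0.0138
gripper_force: 25.0
```

```bash
python3 st.py
```

```text
{'time_s': 10.8833, 'tcp_pos': [0.5141, -0.1332, 0.0846], 'eef_rot': [179.9885, -0.0052, -95.5745], 'contact_force': [0.8679, -1.6476, -3.2605], 'moment': [-0.721, -0.403, 0.0941], 'gripper_width': 0.0138}
```

Request:
apply_moves(
  targets=[
    [0,0.0006,-0.0004,0,0,0,-0.011],
    [0,0,0,0.001,0,0,0],
    [0,0,0,0.001,0,0,0],
    [0,0,0,0,0,0,0],
    [0,0,0,0,0,0,0],
  ],
)

```text
time_s: 11.3
tcp_pos: [0.5144, -0.1338, 0.0826]
eef_rot: [180.0, 0.0, -94.6]
contact_force: [-0.4, 0.2, -1.2]
gripper_width: 0.0139
gripper_force: 25.0
```

```bash
python3 st.py
```

```text
{'time_s': 11.3, 'tcp_pos': [0.5144, -0.1338, 0.0826], 'eef_rot': [179.9744, 0.0021, -94.5855], 'contact_force': [-0.3802, 0.1793, -1.193], 'moment': [0.127, -0.0866, 0.026], 'gripper_width': 0.0139}
```

Free in every direction. Lower to the flange contact.

Request:
apply_moves(
  targets=[
    [0,0,0,0.0007,0,0,0],
    [0,0,0,0.0007,0,0,0],
    [0,0,0,0,0,0,0],
    [0,0,0,0,0,0,0],
  ],
)

```text
time_s: 11.63
tcp_pos: [0.5145, -0.1338, 0.0813]
eef_rot: [180.0, 0.0, -94.6]
contact_force: [-0.4, 1.1, -2.0]
gripper_width: 0.0139
gripper_force: 25.0
```

Request:
apply_moves(
  targets=[
    [0,0,0,0.0005,0,0,0],
    [0,0,0,0.0005,0,0,0],
    [0,0,0,0,0,0,0],
    [0,0,0,0,0,0,0],
  ],
)

```text
time_s: 11.97
tcp_pos: [0.5145, -0.1339, 0.0809]
eef_rot: [-180.0, -0.0, -94.6]
contact_force: [-1.7, 0.7, 5.0]
gripper_width: 0.0139
gripper_force: 25.0
```

Seated: z 0.081 equals the grip height of 0.070 plus 11 mm, with light upward force. Release and lift.

Request:
apply_moves(
  targets=[
    [0.35,0,0,-0.0005,0,0,0],
    [0.35,0,0,0,0,0,0],
    [0.35,0,0,0,0,0,0],
    [0.35,0,0,0,0,0,0],
    [0.35,0,0,0,0,0,0],
    [0.35,0,0,-0.015,0,0,0],
    [0.35,0,0,-0.03,0,0,0],
    [0.35,0,0,-0.03,0,0,0],
    [0.35,0,0,0,0,0,0.0753],
    [0.35,0,0,0,0,0,0.0753],
    [0.35,0,0,0,0,0,0.0753],
    [0.35,0,0,0,0,0,0.0753],
    [0.35,0,0,0,0,0,0.0753],
    [0.35,0,0,0,0,0,0.0753],
    [0.35,0,0,0,0,0,0.0753],
    [0.35,0,0,0,0,0,0],
  ],
)

```text
time_s: 13.3
tcp_pos: [0.5145, -0.1338, 0.1558]
eef_rot: [180.0, -0.0, -142.3]
contact_force: [0.8, 0.5, -0.3]
gripper_width: 0.0303
gripper_force: 0.0
```

```bash
python3 look.py f 0.9; python3 - <<'E'
from h import *
a=dict(np.load("scene_f.npz"));P=cloud(a)
m=(np.hypot(P[...,0]-.5145,P[...,1]+.1338)<.033)
for lo,hi in((.043,.048),(.048,.056),(.085,.1)):
    k=m&(P[...,2]>lo)&(P[...,2]<hi);print(lo,k.sum(),np.median(P[k],0).round(4) if k.any() else 0)
k=(np.hypot(P[...,0]-.463,P[...,1]+.174)<.015)&(P[...,2]>.084)&(P[...,2]<.1);print("pin",k.sum(),P[k].mean(0))
t=dict(np.load("top0.npz"));Q=cloud(t);k=(Q[...,0]>.38)&(Q[...,0]<.64)&(Q[...,1]<-.15)&(Q[...,1]>-.33)&(t["range_z"]>0)&(Q[...,2]>.08)
q=Q[k];print(k.sum(),q.min(0),q.max(0))
E
```

```text
{'time_s': 13.3, 'joints': [6.5664, 11.6341, -24.4758, -0.005, -53.8985, -58.8954], 'tcp_pos': [0.5145, -0.1338, 0.1558], 'eef_rot': [179.9922, -0.0051, -142.3319], 'contact_force': [0.8367, 0.5275, -0.3288], 'moment': [0.0464, -0.1054, 0.0078]}
309 169 328 152
0.043 15 [ 0.4887 -0.1228  0.0467]
0.048 172 [ 0.511  -0.1437  0.0529]
0.085 65 [ 0.5128 -0.1394  0.0926]
pin 28 [ 0.46433519 -0.1778055   0.08991873]
3141 [ 0.44289932 -0.3299763   0.08004021] [ 0.63984182 -0.16931021  0.21361509]
```

View pics/f.png

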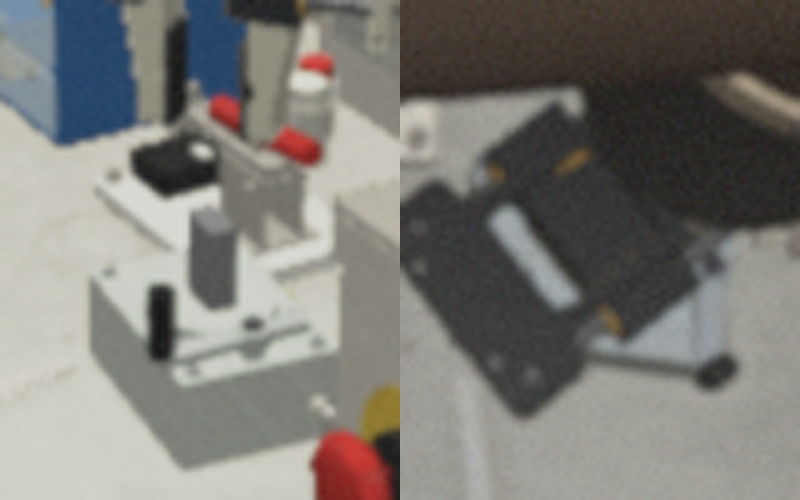

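The rotor is seated: flange at z≈0.052, grip at crop (212,260), and the pin at (160,320) is still open. Check the swing's clearance for the gripper body.

```bash
python3 - <<'E'
from h import *
pv=np.array([.5091,-.1775])
for n,zs in(("top0",.12),("scene0",.12)):
    t=dict(np.load(n+".npz"));Q=cloud(t);ok=(t["range_z"]>0)&(Q[...,2]>zs)&(Q[...,2]<.3)
    for ax in(-52,-97,-75):
        out=[]
        for th in(178,200,220,240,255,263):
            p=pv+.045*np.array([np.cos(np.radians(th)),np.sin(np.radians(th))])
            d=Q[...,:2]-p;e=np.array([np.cos(np.radians(ax)),np.sin(np.radians(ax))])
            a=np.abs(d@e);b=np.abs(d@[-e[1],e[0]])
            for mg in(0,.01,.02,.04):
                if (ok&(a<.097+mg)&(b<.039+mg)).sum()>2:break
            else:mg='>40'
            out.append((th,mg))
        print(n,ax,out)
E
```

```text
top0 -52 [(178, 0.04), (200, 0.04), (220, 0.02), (240, 0.01), (255, 0.01), (263, 0.01)]
top0 -97 [(178, '>40'), (200, 0.04), (220, 0.02), (240, 0.01), (255, 0.01), (263, 0.01)]
top0 -75 [(178, '>40'), (200, 0.04), (220, 0.02), (240, 0.01), (255, 0.01), (263, 0.01)]
scene0 -52 [(178, 0.04), (200, 0.04), (220, 0.02), (240, 0.01), (255, 0.01), (263, 0.01)]
scene0 -97 [(178, '>40'), (200, 0.04), (220, 0.02), (240, 0.01), (255, 0.01), (263, 0.01)]
scene0 -75 [(178, '>40'), (200, 0.04), (220, 0.02), (240, 0.01), (255, 0.01), (263, 0.01)]
```

Clearance at the end is best with the closing axis tangent to the arc, so I'll turn a further 40° and turn back along with the swing.

Request:
apply_moves(
  targets=[
    [0.3,0,0,0,0,0,0.0741],
    [0.3,0,0,0,0,0,0.0741],
    [0.3,0,0,0,0,0,0.0741],
    [0.3,0,0,0,0,0,0.0741],
    [0.3,0,0,0,0,0,0.0741],
    [0.3,0,0,0,0,0,0.0741],
    [0.3,0.0242,-0.0222,0,0,0,0],
    [0.3,0.0242,-0.0222,0,0,0,0],
    [0.3,0,0,0,0,0,0],
    [0.3,0,0,0.02,0,0,0],
    [0.3,0,0,0,0,0,0],
  ],
)

```text
time_s: 14.32
tcp_pos: [0.4628, -0.1766, 0.1338]
eef_rot: [180.0, -0.2, 178.1]
contact_force: [-0.8, 0.7, 0.1]
gripper_width: 0.0264
gripper_force: 0.0
```

```bash
sed -i 's/p=\[.513,-.133,.06\]/p=[.49,-.16,.08]/' look.py; python3 look.py g 0.9
```

```text
{'time_s': 14.3167, 'joints': [1.8537, 9.8781, -30.1933, -0.0659, -50.0825, -93.7296], 'tcp_pos': [0.4628, -0.1766, 0.1338], 'eef_rot': [179.9597, -0.1569, 178.0819], 'contact_force': [-0.787, 0.6591, 0.1276], 'moment': [0.0791, 0.0846, -0.0439]}
307 169 343 162
```

View pics/g.png

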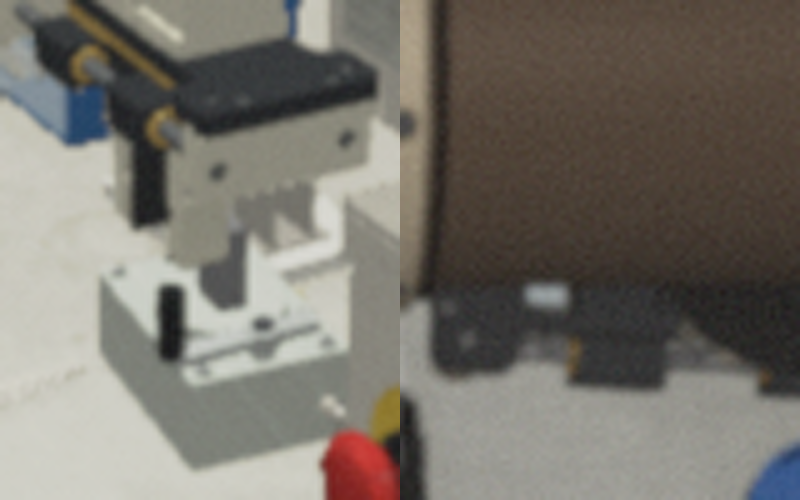

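The scene crop shows the two fingers (bottoms ≈(150,225) and ≈(200,262)) straddling the line above the pin (171,290). Descend around the pin and close to a loose cage.

Request:
apply_moves(
  newtons=5,
  targets=[
    [0.3,0,0,0.012,0,0,0],
    [0.3,0,0,0.012,0,0,0],
    [0.3,0,0,0.012,0,0,0],
    [0.3,0,0,0.011,0,0,0],
    [0.3,0,0,0,0,0,0],
    [0.18,0,0,0,0,0,0],
    [0.18,0,0,0,0,0,0],
    [0.18,0,0,0,0,0,0],
    [0.18,0,0,0,0,0,0],
  ],
)

```text
time_s: 15.17
tcp_pos: [0.4652, -0.1765, 0.0897]
eef_rot: [-180.0, 0.1, 178.0]
contact_force: [-0.2, 0.5, 1.1]
gripper_width: 0.0162
gripper_force: 0.0
```

Request:
apply_moves(
  targets=[
    [0.18,-0.0002,-0.0039,0,0,0,-0.0556],
    [0.18,-0.0002,-0.0039,0,0,0,-0.0556],
    [0.18,-0.0002,-0.0039,0,0,0,-0.0556],
    [0.18,-0.0002,-0.0039,0,0,0,-0.0556],
    [0.18,-0.0002,-0.0039,0,0,0,-0.0556],
    [0.18,-0.0002,-0.0039,0,0,0,-0.0556],
    [0.18,0,0,0,0,0,0],
    [0.18,0,0,0,0,0,0],
  ],
)

```text
time_s: 15.83
tcp_pos: [0.4701, -0.1991, 0.0892]
eef_rot: [-180.0, 0.0, -152.2]
contact_force: [-0.2, 0.2, -0.6]
gripper_width: 0.0159
gripper_force: 0.0
```

```bash
python3 st.py; python3 - <<'E'
from plant import *
import numpy as np
p=np.array(get_state()["tcp_pos"])[:2]-[.5091,-.1775];print(np.hypot(*p),np.degrees(np.arctan2(p[1],p[0]))%360)
E
```

```text
{'time_s': 15.8333, 'tcp_pos': [0.4701, -0.1991, 0.0892], 'eef_rot': [-179.986, 0.0231, -152.1787], 'contact_force': [-0.2027, 0.1574, -0.5633], 'moment': [0.1028, -0.1411, 0.0197], 'gripper_width': 0.0159}
0.044615902859756355 208.9812490788451
```

On the arc (209°, target 263°), no notable force. Continue.

Request:
apply_moves(
  targets=[
    [0.18,-0.0002,-0.0039,0,0,0,-0.0556],
    [0.18,-0.0002,-0.0039,0,0,0,-0.0556],
    [0.18,-0.0002,-0.0039,0,0,0,-0.0556],
    [0.18,-0.0002,-0.0039,0,0,0,-0.0556],
    [0.18,-0.0002,-0.0039,0,0,0,-0.0556],
    [0.18,-0.0002,-0.0039,0,0,0,-0.0556],
    [0.18,-0.0002,-0.0039,0,0,0,-0.0556],
    [0.18,-0.0002,-0.0039,0,0,0,-0.0556],
    [0.18,-0.0002,-0.0039,0,0,0,-0.0556],
    [0.18,-0.0002,-0.0039,0,0,0,-0.0556],
    [0.18,0,0,0,0,0,0],
    [0.18,0,0,0,0,0,0],
  ],
)

```text
time_s: 16.83
tcp_pos: [0.5003, -0.2214, 0.0889]
eef_rot: [-180.0, 0.0, -102.2]
contact_force: [-0.1, 0.3, 1.0]
gripper_width: 0.0164
gripper_force: 0.0
```

```bash
python3 st.py; python3 - <<'E'
from plant import *
import numpy as np
p=np.array(get_state()["tcp_pos"])[:2]-[.5091,-.1775];print(np.hypot(*p),np.degrees(np.arctan2(p[1],p[0]))%360)
E
```

```text
{'time_s': 16.8333, 'tcp_pos': [0.5003, -0.2214, 0.0889], 'eef_rot': [-179.9966, 0.0038, -102.2287], 'contact_force': [-0.0946, 0.2969, 1.005], 'moment': [0.0807, -0.0136, -0.0602], 'gripper_width': 0.0164}
0.04478044760685489 258.68673523450354
```

Request:
apply_moves(
  targets=[
    [0.18,0,-0.0015,0,0,0,-0.02],
    [0.18,0,-0.0015,0,0,0,-0.02],
    [0.18,0,-0.0015,0,0,0,-0.02],
    [0.18,0,-0.001,0,0,0,0],
    [0.18,0,0,0,0,0,0],
    [0.18,0,0,0,0,0,0],
  ],
)

```text
time_s: 17.33
tcp_pos: [0.5054, -0.2223, 0.0888]
eef_rot: [180.0, 0.0, -96.7]
contact_force: [-0.7, 0.8, 0.7]
gripper_width: 0.0157
gripper_force: 0.6
```

```bash
python3 st.py
```

```text
{'time_s': 17.3333, 'tcp_pos': [0.5054, -0.2223, 0.0888], 'eef_rot': [179.9733, 0.0031, -96.7289], 'contact_force': [-0.7379, 0.823, 0.7273], 'moment': [0.2349, 0.3796, -0.0194], 'gripper_width': 0.0157}
```

Request:
apply_moves(
  targets=[
    [0.18,0,-0.001,0,0,0,0],
    [0.18,0,-0.0005,0,0,0,0],
    [0.18,0,0,0,0,0,0],
    [0.18,0,0,0,0,0,0],
  ],
)

```text
time_s: 17.67
tcp_pos: [0.5056, -0.2225, 0.0887]
eef_rot: [179.8, 0.0, -96.7]
contact_force: [-5.1, 1.6, 4.4]
gripper_width: 0.0155
gripper_force: 2.9
```

```bash
python3 st.py
```

```text
{'time_s': 17.6667, 'tcp_pos': [0.5056, -0.2225, 0.0887], 'eef_rot': [179.8294, 0.0075, -96.6571], 'contact_force': [-5.0519, 1.5775, 4.4151], 'moment': [0.7658, 2.0698, -0.1013], 'gripper_width': 0.0155}
```

End stop reached (5 N at the pin, no further motion). Recentre, open, lift and move clear.

Request:
apply_moves(
  targets=[
    [0.18,0,0.002,0,0,0,0],
    [0.3,0,0.0012,0,0,0,0],
    [0.3,0,0,0,0,0,0],
    [0.3,0,0,0,0,0,0],
    [0.3,0,0,-0.015,0,0,0],
    [0.3,0,0,-0.03,0,0,0],
    [0.3,0,0,-0.04,0,0,0],
    [0.3,0,0,-0.04,0,0,0],
    [0.3,0,0,-0.04,0,0,0],
    [0.3,-0.035,0,0,0,0,0],
    [0.3,-0.035,0,0,0,0,0],
    [0.3,-0.035,0,0,0,0,0],
    [0.3,-0.035,0,0,0,0,0],
    [0.3,-0.035,0,0,0,0,0],
    [0.3,-0.035,0,0,0,0,0],
    [0.3,-0.035,0,0,0,0,0],
    [0.3,-0.035,0,0,0,0,0],
    [0.3,0,0,0,0,0,0],
  ],
)

```text
time_s: 19.17
tcp_pos: [0.5372, 0.0607, 0.2539]
eef_rot: [-179.9, 0.1, -96.4]
contact_force: [0.2, -0.5, 0.3]
gripper_width: 0.026
gripper_force: 0.0
```

```bash
sed -i 's/p=\[.49,-.16,.08\]/p=[.51,-.16,.06]/' look.py; python3 look.py k 1.0;python3 - <<'E'
from h import *
a=dict(np.load("top_k.npz"));P=cloud(a)
k=(np.hypot(P[...,0]-.5036,P[...,1]+.2222)<.02)&(P[...,2]>.08);print("pin",k.sum(),P[k].mean(0).round(4))
E
```

```text
{'time_s': 19.1667, 'joints': [27.2136, 7.5074, -15.6383, -0.0129, -66.7567, -33.5835], 'tcp_pos': [0.5372, 0.0607, 0.2539], 'eef_rot': [-179.9252, 0.0639, -96.375], 'contact_force': [0.2194, -0.5351, 0.2743], 'moment': [0.0073, -0.1175, -0.0155]}
314 175 341 153
pin 37 [ 0.5018 -0.2212  0.0894]
```

View pics/k.png

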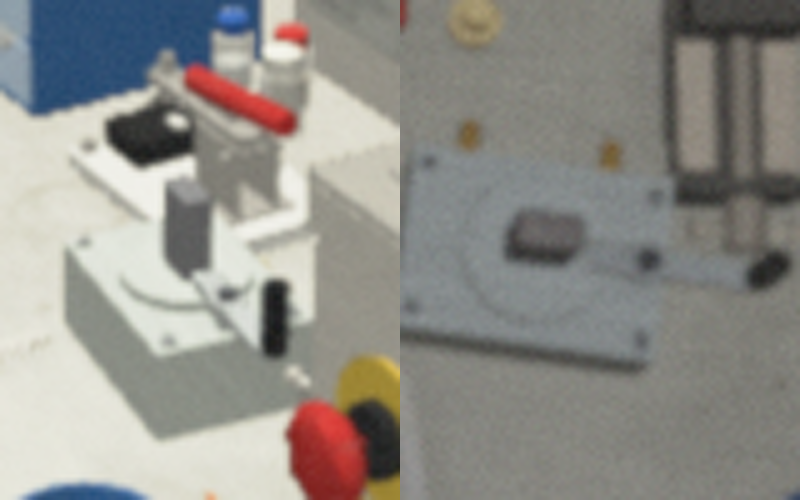

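The crops show the flange flush on the pump. The latch nose lies over it, pointing at the bore axis, and the pin at top crop (768,268) matches the closed position to 1 mm. Hand in.

```bash
python3 -c "
from plant import *
print(close_job())"
```

```text
the job is handed in; nothing more can be done
None
```

The rotor is keyed into the drive dog with its flange flush on the pump, the latch is swung to its end stop over the flange, the gripper is clear of everything, and the job was handed in at about 19 s; no result came back.

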